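Stand a cover plate in a clamp and set its thumbscrew

TASK

Take the flat steel cover that leans in the black sloped rest, stand it upright on its long thin edge, down on the floor of the clamp's slot and about centred along the jaws, and let go of it. Then turn the red thumbscrew clockwise until it seats (comes to its dead stop), back it off a quarter turn so that the cover can still be slid, and finish while still gripping the thumbscrew there, with the cover standing free of your hand. Leave the screwdriver, the jar and the bowl where they are.

Things in the scene. Friction and masses are not known exactly. Their poses are not given: they have to be found in the camera images.
- cover_center (a point): Centre of the loose cover: flat steel plate 12 mm thick (own x), 110 mm long (own y), 90 mm high (own z), the same either way round, orange band round each face, 0.2 to 0.4 kg. At the start it leans in the rest, own z tilted 0.61 rad from vertical, upper edge leaning to the rest's -x side (roughly to the robot's right).
- cover: The same cover; origin at the centre of its lower thin edge, axes as for cover_center.
- rest: Black sloped rest, fixed, base 120 x 120 mm, origin under its centre. The cover's lower edge sits on its lip, 34 mm above the table over the origin; its back supports only the lowest 30 mm of the cover, so the upper 60 mm is free to be pinched across the 12 mm thickness with a tool tilted about 0.61 rad.
- slot (a point): Centre of the floor of the clamp's slot, 12 mm above the table; x points across the slot to the thumbscrew, y along the slot, z up. The cover stands here, its 110 mm edge along y. Fixed jaw's face at x = -6 mm; moving jaw's face at x = +6.5 mm with the screw seated, 2 mm further per radian that it is backed off.
- clamp: Clamp, fixed: grey base 200 x 130 x 12 mm, origin under its centre, axes as the slot's. Blue fixed jaw and steel moving jaw, 90 mm long, 30 mm high above the slot floor, topped by 10 mm lips that flare outwards 7 mm as a lead-in.
- thumbscrew_grip (a point): Grip point of the red thumbscrew, on its vertical axis, 80 mm from the slot's centre along slot +x, 104 mm above the table. A flat bar 46 mm long (point's x), 12 mm thick (point's y: pinch across it), 84 to 120 mm above the table, white mark on its -x end; thin stem under it and a 50 x 60 mm blue pillar below 74 mm. The point turns with the bar.
- thumbscrew (a joint): Thumbscrew angle, rad: 0 is seated, a hard stop; negative is backed off (-1.57: a quarter turn). Clockwise from above raises it towards 0. Starts 0.9 to 2.1 rad short of the seat, stays where left, takes about 0.06 N m to turn.
- screwdriver: Bystander: red-handled screwdriver lying on the table, about 200 mm long.
- screw_jar: Bystander: closed jar, 60 mm wide, 80 mm high, origin under its centre.
- bowl: Bystander: small steel bowl, 110 mm wide, 50 mm high, origin under its centre.
Things that resemble listed ones, but are neither listed nor needed, are in the scene too. There is more than one size of the cover; the job needs the larger.

How it is judged:
On the way, in this order (a step that is already met when the one before it is completed fails the run):
1. the cover stands on its long thin edge on the floor of the slot, let go (x of cover_center in the frame of slot between -0.008 and 0.012 m and y of cover_center in the frame of slot between -0.03 and 0.03 m and z of cover_center in the frame of slot between 0.038 and 0.05 m and angle between cover_center's own z axis and vertical below 0.22 rad and angle between the x axis of cover_center and the x axis of slot, either way round below 0.22 rad and contact force between cover and the fingers below 0.1 N and linear speed of cover below 0.03 m/s), for 0.2 s.
2. the thumbscrew is turned by the fingers until it seats, with the cover standing in the slot (x of cover_center in the frame of slot between -0.008 and 0.012 m and y of cover_center in the frame of slot between -0.03 and 0.03 m and z of cover_center in the frame of slot between 0.038 and 0.05 m and angle between cover_center's own z axis and vertical below 0.22 rad and angle between the x axis of cover_center and the x axis of slot, either way round below 0.22 rad and value of joint thumbscrew above -0.08 rad and contact force between the fingers and thumbscrew above 0.5 N), for 0.1 s.
At the end, for the whole second after the job is handed in: Cover upright and along the slot (within 0.22 rad), its edge on the slot floor (centre 38 to 50 mm above it), centred along it within 30 mm, untouched; thumbscrew 1.57 rad (quarter turn) off its seat within 0.27 rad, still, gripped with over 1.5 N (all of step 1 and value of joint thumbscrew between -1.84 and -1.3 rad and velocity of joint thumbscrew between -0.05 and 0.05 rad/s and contact force between the fingers and thumbscrew above 1.5 N and distance between the grasp point and thumbscrew_grip below 0.04 m); the arm keeps its last pose, push and grip.
It fails at once if a bystander (screwdriver, jar or bowl) is moved more than 30 mm (distance of any of screwdriver, screw_jar, bowl from where it was at the start of the episode above 0.03 m).
It also fails if it takes over 59 s, if anything falls off the work surface, if the arm or the gripper's body presses on something with over 40 N, if the wrist force passes 120 N, or if a joint passes its speed limit or range.

ROBOT

A 7-joint arm with a two-finger parallel gripper is mounted at the origin on the work surface. World frame = base frame: x ahead of the robot, y to its left, z up, the work surface at z = 0. Lengths are in m, angles in rad, forces in N, time in s.
With the tool pointing down it reaches from about 0.425 to 0.875 m from the base axis. Payload 4.7 kg.
Tool frame: the origin (TCP) lies between the finger pads; the fingertips stand ctrl.tip_reach ahead of it and the grasp point (between the pads) lies 5 mm behind it (ctrl.tip_reach is the distance from the TCP to the fingertips, in m); z points along the fingers, y is the direction in which the jaws open and shut (so a half turn about z gives the same grasp; the last joint's range is limited). The gripper opens to 87 mm and grips with 3 to 60 N. Pads are 19 mm wide; open, the fingers measure 117 mm over their backs; the gripper's body (75 mm by 190 mm) begins 51 mm behind the grasp point.
Start: joints at [-1.256, 0.321, -0.07, 1.45, 0.023, 1.371, -0.057], TCP at [0.193, 0.621, 0.237] pointing down, gripper open.
Joint ranges: [-2.86, 2.86], [-0.3, 2.09], [-1.38, 1.24], [0.06, 2.45], [-1.56, 4.7], [0.09, 2.05], [-2.69, 2.69]. Speed limits (rad/s): [2.57, 2.57, 3.14, 3.14, 3.14, 3.14, 3.14].

INTERFACE

Orientations are given as a rotation vector (axis times angle).
In Python, from bench import ctrl gives the robot as it stands.
- The arm moves only by the shell command python3 -m handwheel 'ROWS' [FORCE]. ROWS is JSON, a list of rows, each a list of 7 numbers: the shift along the tool's x, y, z in mm, then the turn, a rotation vector about the tool's x, y, z in rad, then the gripper's target within -1 to 1 (shut at 1, half-way at 0, fully open at -1). In form: [[dx, dy, dz, ax, ay, az, grip], ...]. A call has 1 to 12 rows; each row is the pose to reach, as a shift and turn from the pose commanded when the call began, along the tool's axes at that moment; what a row does not reach only later rows make up. A row lasts 1/8 s, in which the tool goes at most 62.5 mm and 10.7 degrees, less where a joint would pass 70% of its speed; a pose out of reach is approached as far as the arm can. A call with a gripper value outside its range is refused whole. The fingers move at their own pace and stop on an object; FORCE is the grip in N (left out, the last holds). Time passes only in rows, so rows that repeat a pose let the fingers close. It gives the time, the measured TCP pose, the force and the opening at its end, in the units of the state.
- ctrl.get_state(): the state, without advancing time (a new reading comes with each control period).
- ctrl.get_image(name): name is "side" or "top" or "wrist"; returns the picture (400x640x3 uint8, red, green, blue); there is no depth.
- ctrl.camera_model(name): a dict with "mtx" (3x3 intrinsics, pixels), "xyz" and "orientation" of the camera in the world. Camera axes: x right, y up, looking along -z (the intrinsics and any distortion apply to the point x, -y, -z); pixel columns grow to the right and rows downward; lengths in m; the calibration is good to about 2 mm. A picture is of the moment at which its call begins: read the wrist's pose just before it. camera_model takes no time and is no camera call; for the wrist camera it gives the pose at the moment of the call.
- ctrl.close_job(): hands the job in, once; it reports no verdict.
The state is a dict: "time": time; "joint_positions": joint angles; "qd": joint speeds; "joint_torque": joint torques, N m; "position": TCP position; "tool_rot": TCP orientation; "ft_force": force on the tool from outside, world axes, zero at the start; "torque": the same for the moment, N m; "grip_width": opening from 0.0 (shut) to 1.0 (fully open).
Only numpy, scipy, OpenCV 4.12 (cv2) and the standard library are available. Lean on these libraries where they do the work, as an engineer would, in place of code of your own. Each camera call takes 0.05 s, during which the arm holds its last target.

## Working session

There is one attempt and no reset: what is moved stays moved. The work goes in short steps, Python scripts to look and compute and a shell command to move; the robot and the scene stay as the last step left them, time stands still between calls to the robot, and variables do not carry over. Pictures are saved under pics/ and viewed, and the job is handed in when it is done.

```bash
ls; mkdir -p pics; python3 - <<'E'
from bench import ctrl
import cv2
print(ctrl.get_state(), ctrl.tip_reach)
for n in ["side","top","wrist"]:
    print(n, ctrl.camera_model(n))
    cv2.imwrite(f"pics/{n}0.png", ctrl.get_image(n)[:,:,::-1])
E
```

```text
pics
{'time': 0.0, 'joint_positions': array([-1.25589172,  0.32180217, -0.07007121,  1.45168758,  0.02261329,
        1.37078395, -0.05687718]), 'qd': array([ 1.21514805e-04,  1.75765909e-03,  6.35173545e-06,  1.86658921e-03,
       -1.07965513e-04, -1.92345320e-03,  1.10656113e-03]), 'joint_torque': array([ 2.94457623e-04, -4.91282487e+01, -4.03881753e-01, -3.12533391e+01,
       -6.40847068e-02,  4.36048291e-02,  1.55431999e-04]), 'position': array([0.19249004, 0.62029096, 0.23546859]), 'tool_rot': array([-4.70630363e-01, -3.10596896e+00,  2.96370882e-03]), 'ft_force': array([ 0.36287635,  0.15293799, -0.39795041]), 'torque': array([-0.00797148,  0.0071123 ,  0.03958039]), 'grip_width': 0.998233879722827} 0.014
side {'mtx': array([[382.52702948,   0.        , 316.92217658],
       [  0.        , 382.52702948, 198.61645238],
       [  0.        ,   0.        ,   1.        ]]), 'xyz': array([ 0.16079189, -0.64890217,  0.62027745]), 'orientation': array([ 0.94931051, -0.27776609, -0.5501459 ])}
top {'mtx': array([[470.38404061,   0.        , 322.07971745],
       [  0.        , 470.38404061, 202.22712674],
       [  0.        ,   0.        ,   1.        ]]), 'xyz': array([ 0.38192209, -0.01383167,  1.29581491]), 'orientation': array([ 0.13207346, -0.13977753, -1.57200949])}
wrist {'mtx': array([[303.11243935,   0.        , 320.77314905],
       [  0.        , 303.11243935, 197.80048071],
       [  0.        ,   0.        ,   1.        ]]), 'xyz': array([0.11728118, 0.64286851, 0.38442532]), 'orientation': array([-0.25408305, -0.18429408,  1.26103777])}
```

View pics/top0.png

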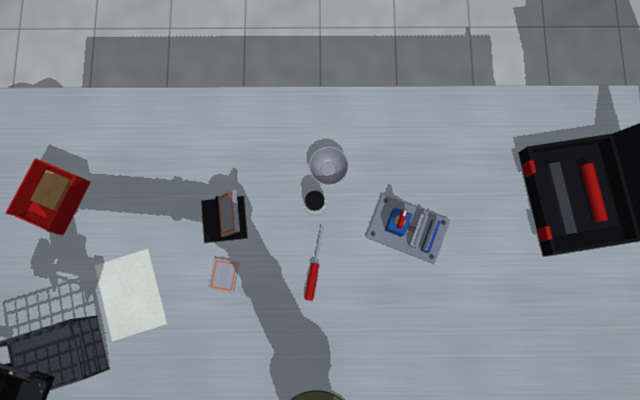

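View pics/side0.png

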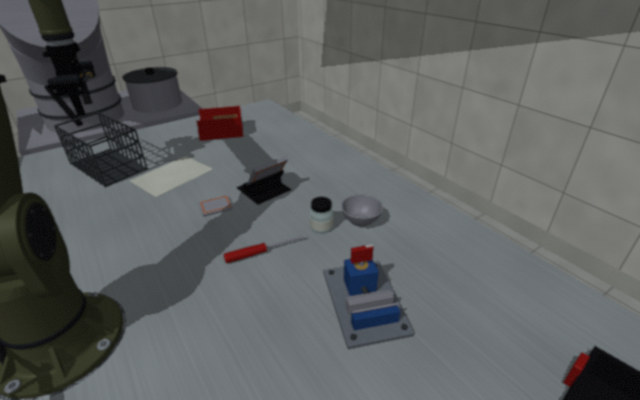

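View pics/wrist0.png

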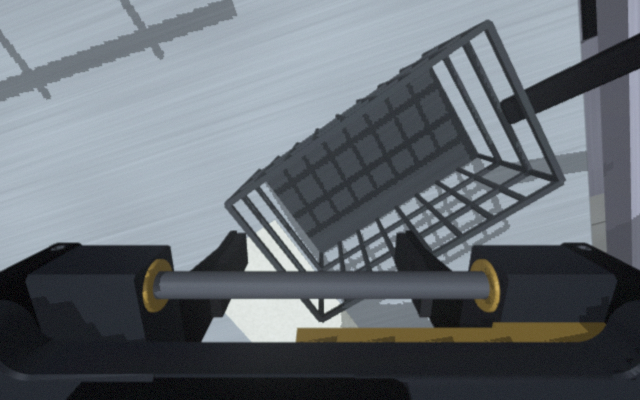

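The top view shows the rest at about (225,219), the clamp at (408,230), the screwdriver at (314,265), the jar at (314,202) and the bowl at (328,165). The small decoy cover lies at (224,274). I'll zoom in next.

```bash
cat > h.py <<'E'
import numpy as np, cv2
from scipy.spatial.transform import Rotation as R
from bench import ctrl
def ray(cam,uv):
    K=cam["mtx"]; d=np.linalg.inv(K)@np.array([uv[0],uv[1],1.]); d=d*[1,-1,-1]
    return np.array(cam["xyz"]), R.from_rotvec(cam["orientation"]).as_matrix()@d
def onz(cam,uv,z):
    o,d=ray(cam,uv); return o+d*(z-o[2])/d[2]
def tri(c1,u1,c2,u2):
    o1,d1=ray(c1,u1);o2,d2=ray(c2,u2)
    t=np.linalg.lstsq(np.c_[d1,-d2],o2-o1,rcond=None)[0]
    a=o1+d1*t[0];b=o2+d2*t[1]; return (a+b)/2, np.linalg.norm(a-b)
def proj(cam,p):
    q=R.from_rotvec(cam["orientation"]).as_matrix().T@(np.array(p)-cam["xyz"]); q=q*[1,-1,-1]
    q=cam["mtx"]@q; return q[:2]/q[2]
E
python3 - <<'E'
import cv2,numpy as np
t=cv2.imread("pics/top0.png"); s=cv2.imread("pics/side0.png")
def crop(im,x,y,w,h,n,f=8):
    cv2.imwrite(n,cv2.resize(im[y:y+h,x:x+w],None,fx=f,fy=f,interpolation=cv2.INTER_CUBIC))
a=cv2.resize(t[185:250,190:260],None,fx=5.6,fy=5.6,interpolation=cv2.INTER_CUBIC)
b=cv2.resize(t[185:250,360:455],None,fx=4,fy=4,interpolation=cv2.INTER_CUBIC)
crop(t,190,185,70,70,"pics/ta.png"); crop(t,360,185,95,80,"pics/tb.png",7)
crop(s,230,150,70,60,"pics/sa.png"); crop(s,315,235,100,115,"pics/sb.png",5)
E
```

```text
(no output)
```

View pics/ta.png

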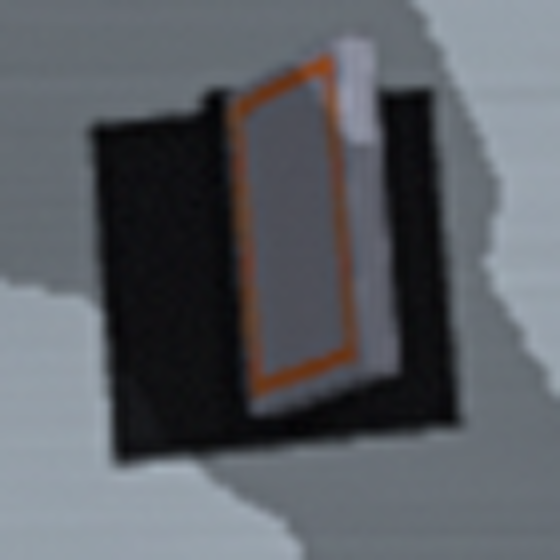

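View pics/tb.png

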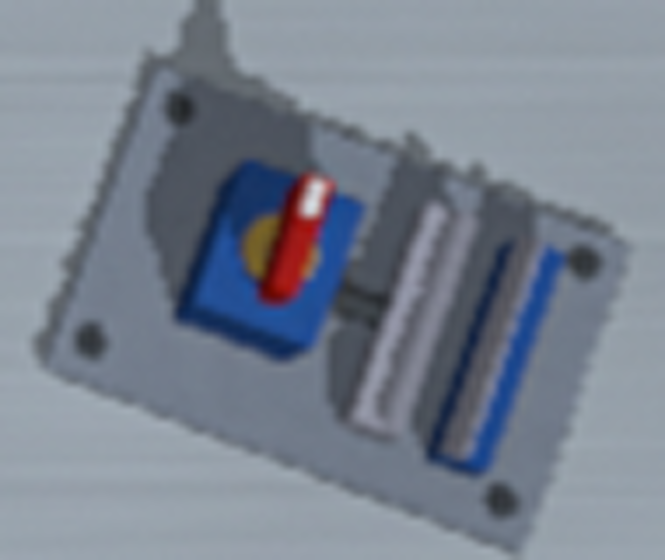

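View pics/sa.png

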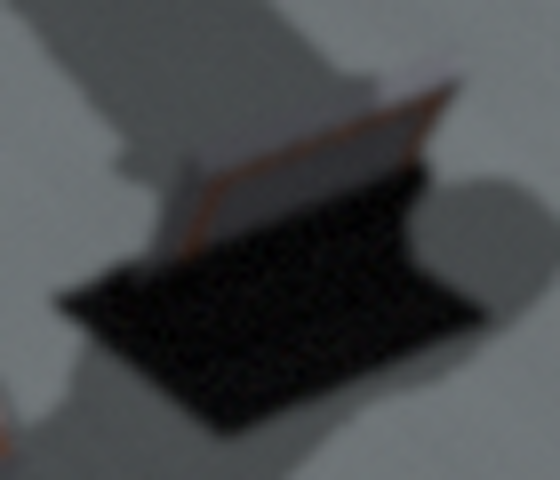

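View pics/sb.png

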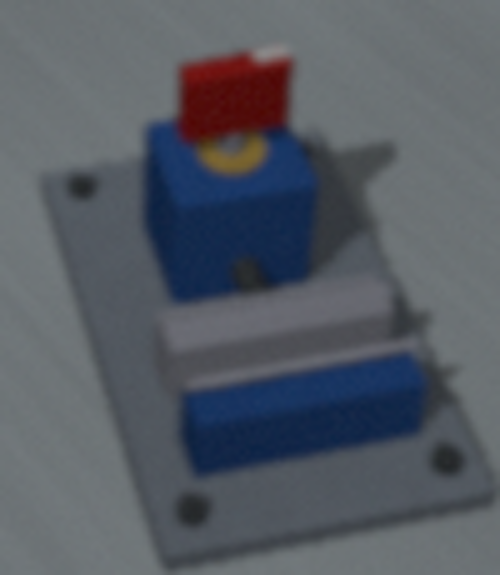

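```bash
python3 - <<'E'
from h import *
T=ctrl.camera_model("top"); S=ctrl.camera_model("side")
np.set_printoptions(precision=4,suppress=True)
def P(l,ox,oy,f): return [((x+.5)/f-.5+ox,(y+.5)/f-.5+oy) for x,y in l]
c=np.array([onz(T,u,.012) for u in P([(150,60),(628,240),(520,555),(40,350)],360,185,7)])
print("clamp",c, c.mean(0)); 
for i in range(4): e=c[(i+1)%4]-c[i]; print(np.linalg.norm(e),np.arctan2(e[1],e[0]))
cs=np.array([onz(S,u,.012) for u in P([(40,175),(165,568),(495,500)],315,235,5)]); print("side corners",cs,(cs[0]+cs[2])/2)
r=np.array([onz(T,u,.0) for u in P([(95,130),(432,90),(460,425),(118,462)],190,185,8)])
print("rest",r,r.mean(0))
for i in range(4): e=r[(i+1)%4]-r[i]; print(np.linalg.norm(e),np.arctan2(e[1],e[0]))
# cover corners: upper edge of orange face, top/side
a=P([(333,52),(355,358)],190,185,8); b=P([(460,82),(215,185)],230,150,8)
for u,v in zip(a,b): print("cover up", tri(T,u,S,v))
# jaws and thumb
print("fixed jaw top (z .052)",[onz(T,u,.052) for u in P([(560,250),(480,470),(510,240),(440,455)],360,185,7)])
th=P([(318,175),(272,300)],360,185,7); print("thumb",[onz(T,u,.12) for u in th])
ps=P([(273,53),(183,65)],315,235,5)
print("thumb side",[onz(S,u,.12) for u in ps])
E
```

```text
clamp [[ 0.631  -0.1848  0.012 ]
 [ 0.5579 -0.3712  0.012 ]
 [ 0.435  -0.3229  0.012 ]
 [ 0.5157 -0.1386  0.012 ]] [ 0.5349 -0.2544  0.012 ]
0.20022479760271558 -1.9447922086266893
0.13202183012648158 2.7666718036335958
0.2011532108732882 1.1582306126594022
0.12426851734492392 -0.38124578489455685
side corners [[ 0.5091 -0.1407  0.012 ]
 [ 0.4337 -0.3287  0.012 ]
 [ 0.5519 -0.3752  0.012 ]] [ 0.5305 -0.258   0.012 ]
rest [[0.6141 0.3163 0.    ]
 [0.6277 0.199  0.    ]
 [0.5101 0.1866 0.    ]
 [0.498  0.3039 0.    ]] [0.5624 0.2515 0.    ]
0.11810818974537302 -1.4551630003655003
0.11824090432221396 -3.0371313105185505
0.11793522160939066 1.6737071255084752
0.11673868297500357 0.10588108931140917
cover up (array([0.6258, 0.2143, 0.0947]), np.float64(0.007390279472830765))
cover up (array([0.525 , 0.2062, 0.0899]), np.float64(0.0042656397146005045))
fixed jaw top (z .052) [array([ 0.5487, -0.3339,  0.052 ]), array([ 0.4652, -0.2997,  0.052 ]), array([ 0.5526, -0.315 ,  0.052 ]), array([ 0.471 , -0.2848,  0.052 ])]
thumb [array([ 0.5674, -0.2301,  0.12  ]), array([ 0.522 , -0.2119,  0.12  ])]
thumb side [array([ 0.5611, -0.2278,  0.12  ]), array([ 0.5276, -0.2132,  0.12  ])]
```

```bash
python3 - <<'E'
from h import *
T=ctrl.camera_model("top"); S=ctrl.camera_model("side")
np.set_printoptions(precision=4,suppress=True)
def P(l,ox,oy,f): return [((x+.5)/f-.5+ox,(y+.5)/f-.5+oy) for x,y in l]
a=P([(375,40),(396,375)],190,185,8); b=P([(462,80),(210,185)],230,150,8)
for u,v in zip(a,b): print("underside top", tri(T,u,S,v))
y=1.678; xr=np.array([np.cos(y),np.sin(y),0]); yr=np.array([-np.sin(y),np.cos(y),0]); z=np.array([0,0,1.])
o=np.array([.5624,.2515,.034]); cz=np.cos(.61)*z-np.sin(.61)*xr; cx=np.cos(.61)*xr+np.sin(.61)*z
for sx in(-1,1):
  for sy in (-1,1):
    for h in (0,.09):
      p=o+sx*.006*cx+sy*.055*yr+h*cz
      print(sx,sy,h,p,"top",(proj(T,p)-[190,185]+.5)*8,"side",(proj(S,p)-[230,150]+.5)*8)
E
```

```text
underside top (array([0.6243, 0.2011, 0.1027]), np.float64(0.001041183194841334))
underside top (array([0.5176, 0.1915, 0.0995]), np.float64(0.002812674681730653))
-1 -1 0 [0.6176 0.2525 0.0306] top [260.657  103.6355] side [390.9115 200.4499]
-1 -1 0.09 [0.6231 0.2012 0.1043] top [373.3749  44.3868] side [460.7139  76.7887]
-1 1 0 [0.5082 0.2407 0.0306] top [285.6863 422.9405] side [141.3786 302.8484]
-1 1 0.09 [0.5138 0.1895 0.1043] top [401.6692 381.8469] side [197.1191 179.599 ]
1 -1 0 [0.6166 0.2623 0.0374] top [227.5976 103.14  ] side [374.684  174.9667]
1 -1 0.09 [0.6221 0.211  0.1112] top [339.0129  43.5181] side [443.226   49.8437]
1 1 0 [0.5072 0.2505 0.0374] top [252.2737 424.2133] side [124.8447 275.8038]
1 1 0.09 [0.5127 0.1992 0.1112] top [366.9315 382.9539] side [179.2648 150.897 ]
```

```bash
cat >> h.py <<'E'
np.set_printoptions(precision=4,suppress=True)
y=1.678; Z=np.array([0,0,1.])
xr=np.array([np.cos(y),np.sin(y),0]); yr=np.array([-np.sin(y),np.cos(y),0])
cz=np.cos(.61)*Z-np.sin(.61)*xr; cx=np.cos(.61)*xr+np.sin(.61)*Z
O=np.array([.5635,.252,.034])
ys=1.19; sx=np.array([np.cos(ys),np.sin(ys),0]); SLOT=np.array([.515,-.295,.012])
def frame(zt,yt): return np.c_[np.cross(yt,zt),yt,zt]
def pose():
    s=ctrl.get_state(); return np.array(s["position"]),R.from_rotvec(s["tool_rot"]).as_matrix(),s
def delta(p,Rm):
    p0,R0,s=pose()
    print("shift mm",R0.T@(p-p0)*1000,"rot",R.from_matrix(R0.T@Rm).as_rotvec())
E
python3 - <<'E'
from h import *
p,Rm,s=pose(); print(Rm)
for sg in (1,-1):
    F=frame(-cz,sg*cx); print(sg); delta(O+.158*cz,F)
    for k in (1,-1): print(" slot turn from it",R.from_matrix(F.T@frame(-Z,k*sx)).as_rotvec())
T=ctrl.camera_model("top")
print("jar top",onz(T,(314,202),.08),"bowl",onz(T,(328,165),.03),"sd",onz(T,(320,226),.01),onz(T,(311,298),.02))
E
```

```text
[[-0.9551  0.2963 -0.0003]
 [ 0.2963  0.9551 -0.0014]
 [-0.0001 -0.0015 -1.    ]]
1
shift mm [-499.3926 -324.9506   72.7402] rot [-0.6029  0.1242 -0.3953]
 slot turn from it [ 0.5977 -0.1488  0.4727]
 slot turn from it [ 0.1995  0.8015 -2.5459]
-1
shift mm [-499.3926 -324.9506   72.7402] rot [0.1704 0.827  2.6199]
 slot turn from it [-0.1995 -0.8015 -2.5459]
 slot turn from it [-0.5977  0.1488  0.4727]
jar top [0.595  0.0008 0.08  ] bowl [ 0.7077 -0.0377  0.03  ] sd [ 0.5402 -0.0147  0.01  ] [0.3465 0.0102 0.02  ]
```

```bash
python3 -m handwheel '[[-120,-78,0,0,0,0,-0.2],[-240,-156,0,0,0,0,-0.2],[-360,-234,0,-0.15,0.03,-0.1,-0.2],[-499,-325,0,-0.3,0.06,-0.2,-0.2],[-499,-325,20,-0.45,0.09,-0.3,-0.2],[-499,-325,40,-0.6,0.124,-0.395,-0.2],[-499,-325,40,-0.603,0.124,-0.395,-0.2],[-499,-325,40,-0.603,0.124,-0.395,-0.2],[-499,-325,40,-0.603,0.124,-0.395,-0.2],[-499,-325,40,-0.603,0.124,-0.395,-0.2],[-499,-325,40,-0.603,0.124,-0.395,-0.2],[-499,-325,40,-0.603,0.124,-0.395,-0.2]]' 20
python3 - <<'E'
from h import *
delta(O+.118*cz,frame(-cz,cx)); print(ctrl.get_state()["joint_positions"])
W=ctrl.camera_model("wrist")
cv2.imwrite("pics/w1.png",ctrl.get_image("wrist")[:,:,::-1])
for h in (0,.09):
  for a in (-1,1): print(h,a,[proj(W,O+h*cz+a*.055*yr+b*.006*cx) for b in(-1,1)])
E
```

```text
time: 1.65
position: [0.5753, 0.1574, 0.1946]
tool_rot: [0.147, -2.966, -0.929]
ft_force: [0.0, 0.8, -0.0]
grip_width: 0.599
shift mm [  1.7543 -13.6976  68.2155] rot [-0.0029  0.0038 -0.0069]
[-0.445   0.3108  0.5655  1.735  -0.7753  1.3731  2.0309]
0 -1 [array([305.51 , 222.448]), array([315.6217, 222.3981])]
0 1 [array([303.3321, 127.5129]), array([314.4361, 127.4397])]
0.09 -1 [array([300.3597, 259.343 ]), array([313.6519, 259.286 ])]
0.09 1 [array([296.7198, 135.4794]), array([311.7812, 135.3822])]
```

View pics/w1.png

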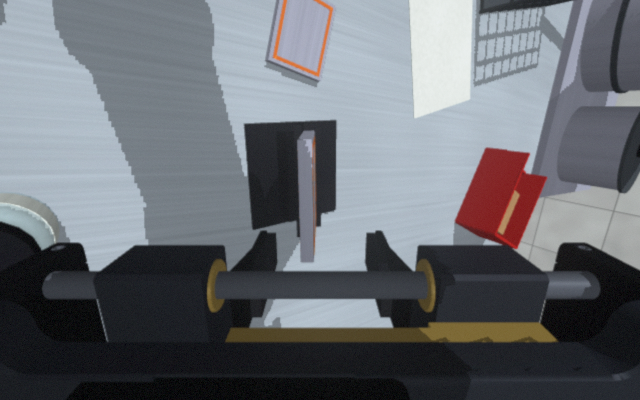

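The wrist view shows the cover's upper edge at columns 298–314, rows 131–262. The prediction agrees within 2 px, so I'll go in.

```bash
python3 -m handwheel '[[2,-13,20,0,0,-0.005,-0.2],[2,-13,45,0,0,-0.005,-0.2],[2,-13,70,0,0,-0.005,-0.2],[2,-13,95,0,0,-0.005,-0.2],[2,-13,118,0,0,-0.005,-0.2],[2,-13,118,0,0,-0.005,-0.2],[2,-13,118,0,0,-0.005,-0.2]]' 20
python3 - <<'E'
from h import *
delta(O+.068*cz,frame(-cz,cx)); print(ctrl.get_state()["joint_positions"])
cv2.imwrite("pics/w2.png",ctrl.get_image("wrist")[:,:,::-1])
E
```

```text
time: 2.58
position: [0.5653, 0.219, 0.0932]
tool_rot: [0.167, -2.964, -0.936]
ft_force: [0.4, -1.0, 1.3]
grip_width: 0.602
shift mm [-1.7034 -6.8469 -0.5721] rot [0.0015 0.0017 0.0056]
[-0.4891  0.4069  0.4972  1.8399 -0.8835  1.1866  2.1164]
```

View pics/w2.png

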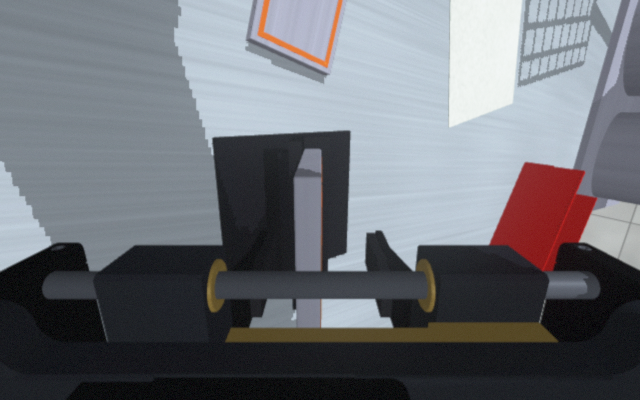

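```bash
python3 -m handwheel '[[-1,-6,0,0,0,0.005,-0.2],[-1,-6,0,0,0,0.005,-0.2]]' 20
python3 - <<'E'
from h import *
delta(O+.068*cz,frame(-cz,cx))
E
python3 -m handwheel '[[0,0,0,0,0,0,1],[0,0,0,0,0,0,1],[0,0,0,0,0,0,1],[0,0,0,0,0,0,1],[0,0,0,0,0,0,1],[0,0,0,0,0,0,1]]' 20
```

```text
time: 2.88
position: [0.567, 0.2131, 0.0891]
tool_rot: [0.156, -2.963, -0.934]
ft_force: [0.7, 0.1, 0.0]
grip_width: 0.598
shift mm [-0.652   0.4463 -0.4668] rot [ 0.0009  0.0021 -0.0012]
time: 3.62
position: [0.5664, 0.2144, 0.0891]
tool_rot: [0.159, -2.962, -0.935]
ft_force: [0.2, -0.3, -0.0]
grip_width: 0.141
```

```bash
python3 -m handwheel '[[0,0,-20,0,0,0,1],[0,0,-50,0,0,0,1],[0,0,-90,0,0,0,1],[0,0,-140,0,0,0,1],[0,0,-180,0,0,0,1],[0,0,-180,0,0,0,1],[0,0,-180,0,0,0,1]]' 30
python3 - <<'E'
from h import *
delta(SLOT+.001*sx+np.array([0,0,.24]),frame(-Z,sx)); p,Rm,s=pose();print(s["joint_positions"],s["grip_width"])
E
```

```text
time: 4.5
position: [0.5766, 0.1119, 0.2355]
tool_rot: [0.159, -2.96, -0.935]
ft_force: [-1.1, 0.1, -3.5]
grip_width: 0.136
shift mm [ 104.4094 -315.7263 -241.4408] rot [ 0.5991 -0.15    0.4724]
[-0.3901  0.2958  0.5966  1.6718 -0.7461  1.4826  2.0497] 0.13604078736473385
```

```bash
python3 -m handwheel '[[10,-32,-24,0.06,-0.015,0.047,1],[23,-71,-54,0.14,-0.035,0.11,1],[36,-110,-84,0.22,-0.055,0.174,1],[49,-150,-114,0.3,-0.075,0.237,1],[62,-190,-145,0.38,-0.095,0.3,1],[75,-229,-175,0.46,-0.115,0.363,1],[90,-270,-206,0.54,-0.135,0.426,1],[104,-316,-241,0.599,-0.15,0.472,1],[104,-316,-241,0.599,-0.15,0.472,1],[104,-316,-241,0.599,-0.15,0.472,1],[104,-316,-241,0.599,-0.15,0.472,1],[104,-316,-241,0.599,-0.15,0.472,1]]' 30
python3 - <<'E'
from h import *
delta(SLOT+.001*sx+np.array([0,0,.24]),frame(-Z,sx)); p,Rm,s=pose();print(Rm,s["joint_positions"],s["grip_width"])
for n in ("wrist","top","side"): cv2.imwrite(f"pics/{n}3.png",ctrl.get_image(n)[:,:,::-1])
W=ctrl.camera_model("wrist"); print(W["xyz"],R.from_rotvec(W["orientation"]).as_matrix())
E
```

```text
time: 6.0
position: [0.5168, -0.2928, 0.2519]
tool_rot: [0.591, 3.084, 0.002]
ft_force: [-1.1, 0.2, -1.6]
grip_width: 0.138
shift mm [ 0.8799 -1.6681 -0.1352] rot [0.0015 0.0008 0.0021]
[[-0.9292  0.3697  0.0013]
 [ 0.3697  0.9292  0.0011]
 [-0.0008  0.0015 -1.    ]] [-0.2658  0.2553  0.8824  1.6018 -0.2016  1.3789  1.8313] 0.13786879750436132
[ 0.4431 -0.2656  0.401 ] [[ 0.3706 -0.8887 -0.27  ]
 [ 0.9288  0.3548  0.1071]
 [ 0.0006 -0.2904  0.9569]]
```

View pics/wrist3.png

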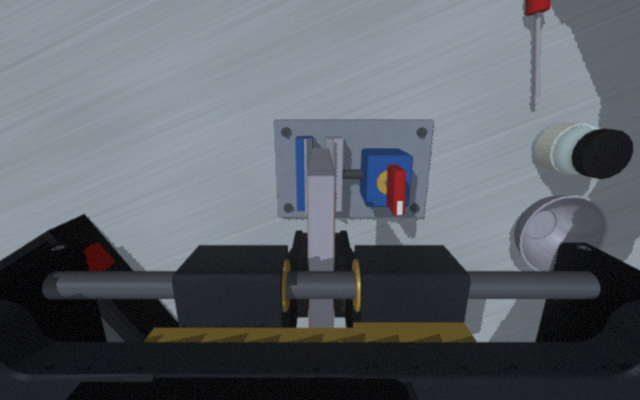

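View pics/side3.png

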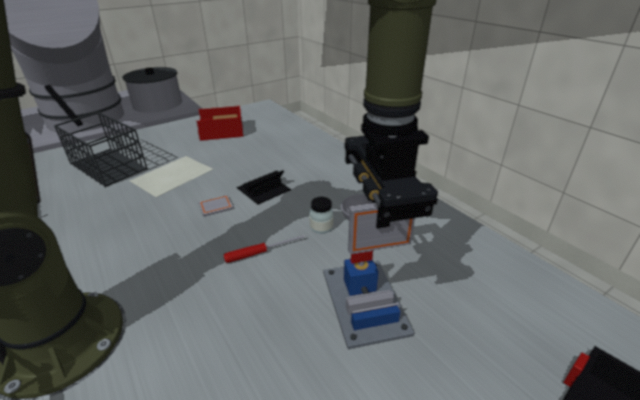

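```bash
python3 - <<'E'
import cv2
t=cv2.imread("pics/wrist3.png"); cv2.imwrite("pics/wc.png",cv2.resize(t[112:226,265:440],None,fx=4.5,fy=4.5,interpolation=cv2.INTER_CUBIC))
E
```

```text
(no output)
```

View pics/wc.png

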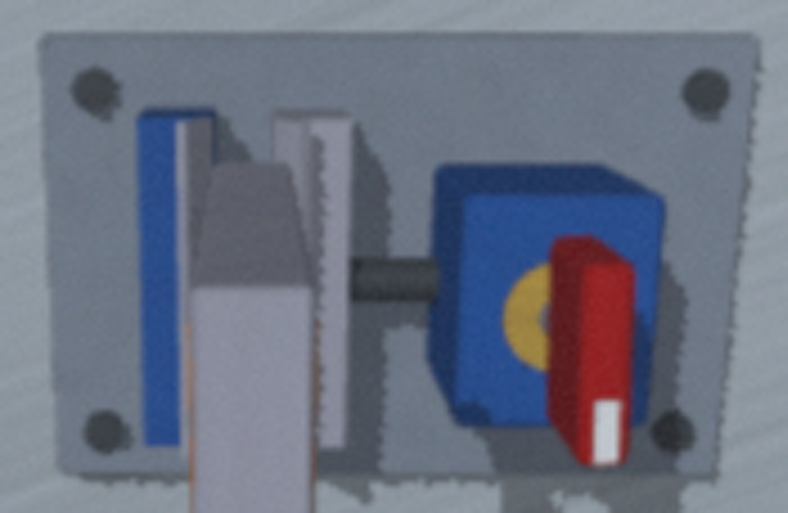

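```bash
python3 - <<'E'
from h import *
W=ctrl.camera_model("wrist")
f=lambda x,y:((x+.5)/4.5-.5+265,(y+.5)/4.5-.5+112)
c=np.array([onz(W,f(*u),.012) for u in [(40,33),(760,36),(715,475),(58,472)]])
print(c,c.mean(0))
for i in range(4): e=c[(i+1)%4]-c[i]; print(np.linalg.norm(e),np.arctan2(e[1],e[0]))
sy=np.array([-sx[1],sx[0],0])
def loc(p): return np.array([(p-SLOT)@sx,(p-SLOT)@sy])*1000
for n,u,z in [("fix top far",(177,120),.052),("fix top near",(182,445),.052),("fix outer far",(137,118),.052),("fix outer near",(145,445),.052),("mov lip far",(310,122),.052),("mov outer far",(352,122),.052),("mov outer near",(345,445),.052),("thumb far",(605,265),.12),("thumb near",(605,465),.12),("clamp",None,0)]:
    p=onz(W,f(*u),z) if u else c.mean(0); print(n,p,loc(p))
for i in c: print(loc(i))
# cover top edge
print(loc(onz(W,f(252,286),.252+.022)), loc(pose()[0]))
E
```

```text
[[ 0.4359 -0.3258  0.012 ]
 [ 0.5104 -0.1413  0.012 ]
 [ 0.6307 -0.189   0.012 ]
 [ 0.5557 -0.374   0.012 ]] [ 0.5332 -0.2575  0.012 ]
0.19899284675187207 1.1870676512944227
0.12933799296763993 -0.37741887489730364
0.19966767160102628 -1.955540159279047
0.12913280165822655 2.75895873938274
fix top far [ 0.4689 -0.2963  0.052 ] [-18.3454  42.3449]
fix top near [ 0.5495 -0.3285  0.052 ] [-18.2933 -44.4642]
fix outer far [ 0.4647 -0.3055  0.052 ] [-28.4269  42.8317]
fix outer near [ 0.5458 -0.3378  0.052 ] [-28.3134 -44.4735]
mov lip far [ 0.4818 -0.2653  0.052 ] [15.2232 41.8829]
mov outer far [ 0.4857 -0.2555  0.052 ] [25.8269 41.8942]
mov outer near [ 0.5658 -0.2875  0.052 ] [ 25.8529 -44.4231]
thumb far [ 0.5248 -0.2186  0.12  ] [74.5848 19.3479]
thumb near [ 0.5674 -0.232   0.12  ] [ 77.9789 -25.221 ]
clamp [ 0.5332 -0.2575  0.012 ] [41.5546 -2.9527]
[-57.9913  61.9566]
[141.0007  61.373 ]
[141.4376 -67.9642]
[-58.2285 -67.176 ]
[ 0.5615 49.2395] [ 1.6821 -0.9785]
```

```bash
python3 -m handwheel '[[1,-1.5,15,0,0,0,1],[3,-3.2,45,0,0,0,1],[3,-3.2,75,0,0,0,1],[3,-3.2,100,0,0,0,1],[3,-3.2,115,0,0,0,1],[3,-3.2,115,0,0,0,1],[3,-3.2,115,0,0,0,1],[3,-3.2,115,0,0,0,1]]' 30
python3 - <<'E'
from h import *
p,Rm,s=pose();sy=np.array([-sx[1],sx[0],0]);print(Rm,(p-SLOT)@sx,(p-SLOT)@sy,p,s["ft_force"],s["grip_width"])
for n in ("wrist","side","top"): cv2.imwrite(f"pics/{n}4.png",ctrl.get_image(n)[:,:,::-1])
t=cv2.imread("pics/wrist4.png")[100:330,200:440]; cv2.imwrite("pics/w4c.png",cv2.resize(t,None,fx=2.5,fy=2.5,interpolation=cv2.INTER_CUBIC))
t=cv2.imread("pics/side4.png")[200:350,300:440]; cv2.imwrite("pics/s4c.png",cv2.resize(t,None,fx=4,fy=4,interpolation=cv2.INTER_CUBIC))
E
```

```text
time: 7.15
position: [0.5132, -0.2966, 0.1384]
tool_rot: [0.594, 3.081, 0.0]
ft_force: [-0.0, -0.2, -2.3]
grip_width: 0.132
[[-0.9283  0.3717  0.0036]
 [ 0.3717  0.9283 -0.0005]
 [-0.0035  0.0008 -1.    ]] -0.002161232079875246 0.0010673159148651631 [ 0.5132 -0.2966  0.1384] [-0.0421 -0.2275 -2.2666] 0.13170067433793112
```

View pics/w4c.png

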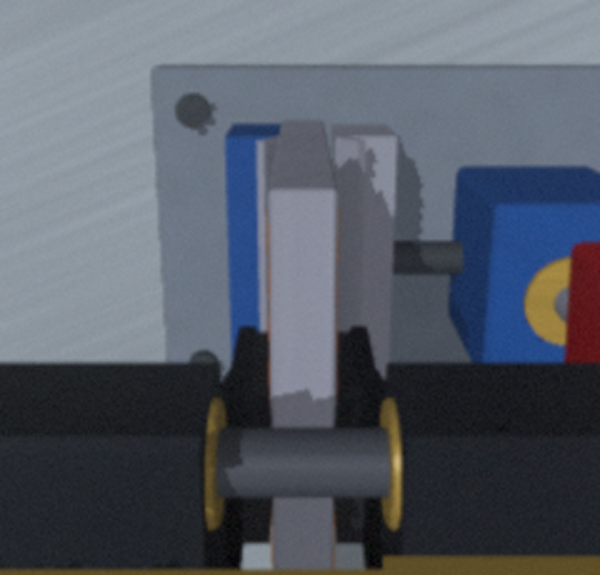

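View pics/s4c.png

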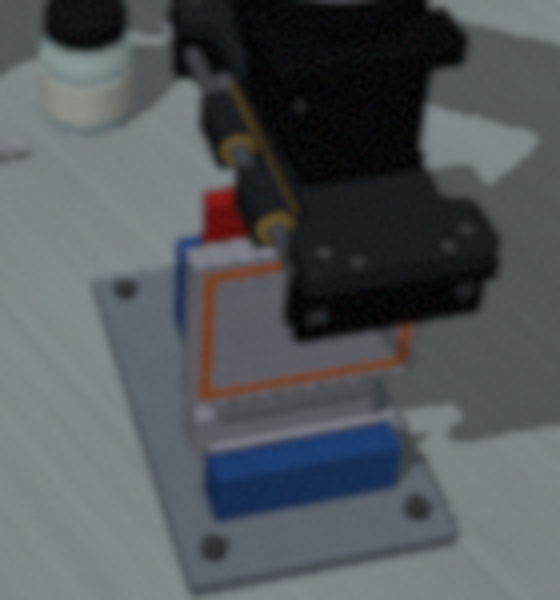

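```bash
python3 - <<'E'
from h import *
W=ctrl.camera_model("wrist"); sy=np.array([-sx[1],sx[0],0])
def loc(p): return np.array([(p-SLOT)@sx,(p-SLOT)@sy])*1000
f=lambda x,y:((x+.5)/2.5-.5+200,(y+.5)/2.5-.5+100)
for n,u,z in [("bot far L",(282,122),.07),("bot far R",(327,122),.07),("top far L",(270,188),.16),("top far R",(337,188),.16),("fix lip",(261,138),.052),("fix outer",(228,135),.052),("mov lip",(363,136),.052),("mov out",(396,136),.052)]:
    print(n,loc(onz(W,f(*u),z)))
S=ctrl.camera_model("side")
g=lambda x,y:((x+.5)/4-.5+300,(y+.5)/4-.5+200)
for u in [(203,398),(407,360)]: 
    # underside corner on plane sx = const
    o,d=ray(S,g(*u)); t=((SLOT-.0022*sx-.006*sx-o)@sx)/(d@sx); p=o+d*t; print("side bottom corner",loc(p),p[2])
E
```

```text
bot far L [-8.8513 50.9187]
bot far R [ 3.9579 50.9227]
top far L [-8.5815 51.8901]
top far R [ 2.8533 51.8932]
fix lip [-15.8836  43.5347]
fix outer [-26.0935  44.4632]
mov lip [15.7437 44.1657]
mov out [25.9737 44.1688]
side bottom corner [-8.2    44.6971] 0.0773897887380407
side bottom corner [ -8.2   -53.883] 0.0785160663546699
```

```bash
python3 -m handwheel '[[1,2,10,0,0,0,1],[2,2,20,0,0,0,1],[2,2,30,0,0,0,1],[2,2,38,0,0,0,1],[2,2,44,0,0,0,1],[2,2,50,0,0,0,1],[2,2,50,0,0,0,1]]' 30;  python3 -m handwheel '[[0,0,3,0,0,0,1],[0,0,3,0,0,0,1]]' 30; python3 -m handwheel '[[0,0,3,0,0,0,1],[0,0,3,0,0,0,1]]' 30
```

```text
time: 8.18
position: [0.5113, -0.2934, 0.0868]
tool_rot: [0.595, 3.084, 0.001]
ft_force: [0.2, -0.3, -2.7]
grip_width: 0.136
time: 8.43
position: [0.5115, -0.2935, 0.0842]
tool_rot: [0.594, 3.083, 0.001]
ft_force: [0.7, -0.1, -2.9]
grip_width: 0.136
time: 8.68
position: [0.5114, -0.2934, 0.0811]
tool_rot: [0.594, 3.084, 0.001]
ft_force: [-0.7, 0.3, -2.6]
grip_width: 0.142
```

```bash
for i in 1 ; do python3 -m handwheel '[[0,0,2,0,0,0,1],[0,0,2,0,0,0,1]]' 30; done; python3 -m handwheel '[[0,0,2,0,0,0,1],[0,0,2,0,0,0,1]]' 30; python3 -m handwheel '[[0,0,2,0,0,0,1],[0,0,2,0,0,0,1]]' 30
```

```text
time: 8.93
position: [0.5116, -0.2936, 0.0792]
tool_rot: [0.594, 3.083, 0.001]
ft_force: [0.2, -0.6, -2.7]
grip_width: 0.13
time: 9.18
position: [0.5116, -0.2937, 0.0792]
tool_rot: [0.595, 3.083, 0.003]
ft_force: [-3.7, 2.6, 10.5]
grip_width: 0.138
time: 9.43
position: [0.5116, -0.2938, 0.0791]
tool_rot: [0.595, 3.083, 0.005]
ft_force: [-9.4, 6.2, 24.0]
grip_width: 0.138
```

```bash
python3 -m handwheel '[[0,0,-3.5,0,0,0,1],[0,0,-3.5,0,0,0,1]]' 10; python3 -m handwheel '[[0,0,0,0,0,0,0.5],[0,0,0,0,0,0,0.4],[0,0,0,0,0,0,0.3],[0,0,0,0,0,0,0.3],[0,0,0,0,0,0,0.3]]' 10
python3 - <<'E'
from h import *
for n in ("wrist","side"): cv2.imwrite(f"pics/{n}5.png",ctrl.get_image(n)[:,:,::-1])
t=cv2.imread("pics/wrist5.png")[100:330,200:440]; a=cv2.resize(t,(400,383),interpolation=cv2.INTER_CUBIC)
t=cv2.imread("pics/side5.png")[200:350,300:440]; b=cv2.resize(t,(358,383),interpolation=cv2.INTER_CUBIC)
cv2.imwrite("pics/c5.png",np.hstack([a,b]))
E
```

```text
time: 9.68
position: [0.5119, -0.2937, 0.0791]
tool_rot: [0.594, 3.082, 0.0]
ft_force: [-1.6, 0.1, 5.1]
grip_width: 0.139
time: 10.3
position: [0.5115, -0.2935, 0.0787]
tool_rot: [0.594, 3.083, 0.001]
ft_force: [0.1, 0.4, 0.2]
grip_width: 0.348
```

View pics/c5.png

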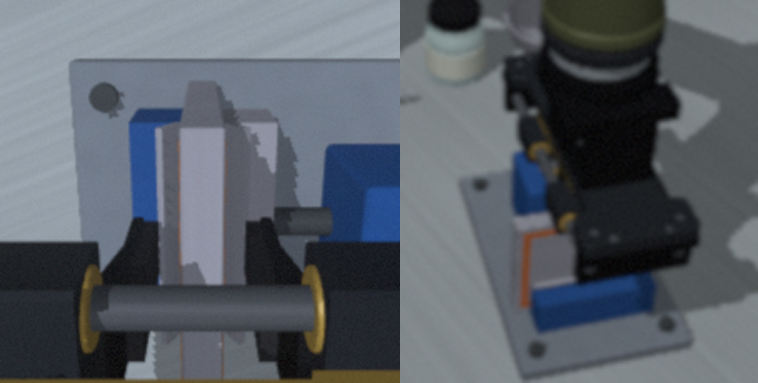

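The wrist view shows the cover upright between the jaws, its top edge at columns 180–225 of the crop, with the fingers clear on both sides. I'll retract straight up.

```bash
python3 -m handwheel '[[0,0,-15,0,0,0,0.3],[0,0,-50,0,0,0,0.3],[0,0,-100,0,0,0,0.3],[0,0,-150,0,0,0,0.3],[0,0,-180,0,0,0,0.3],[0,0,-180,0,0,0,0],[0,0,-180,0,0,0,0]]' 10
python3 - <<'E'
from h import *
p,Rm,s=pose(); print(p,Rm,s["joint_positions"])
for n in ("wrist","side"): cv2.imwrite(f"pics/{n}6.png",ctrl.get_image(n)[:,:,::-1])
t=cv2.imread("pics/wrist6.png")[105:250,250:470]; a=cv2.resize(t,None,fx=3.6,fy=3.6,interpolation=cv2.INTER_CUBIC)
cv2.imwrite("pics/w6c.png",a)
E
```

```text
time: 11.28
position: [0.5109, -0.2933, 0.2584]
tool_rot: [0.594, 3.084, 0.002]
ft_force: [-0.5, 0.1, -0.6]
grip_width: 0.471
[ 0.5109 -0.2933  0.2584] [[-0.9283  0.3717  0.0012]
 [ 0.3717  0.9283  0.0007]
 [-0.0009  0.0012 -1.    ]] [-0.2769  0.2389  0.893   1.6044 -0.1899  1.3883  1.8267]
```

View pics/w6c.png

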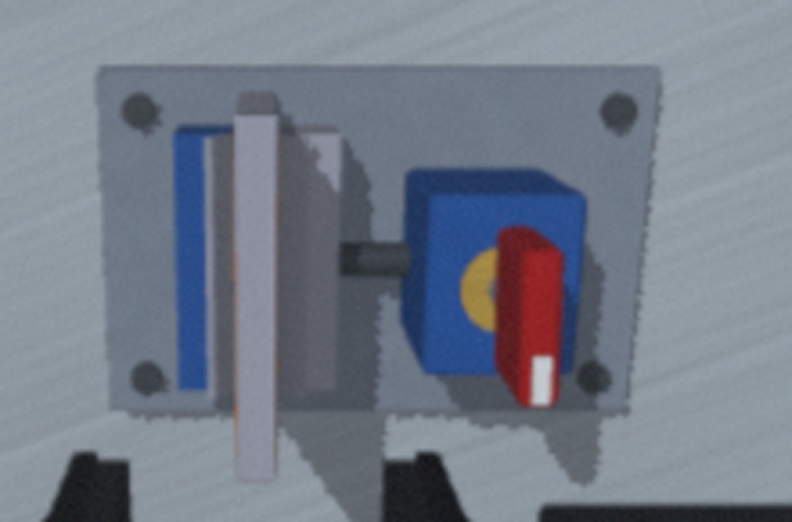

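View pics/side6.png

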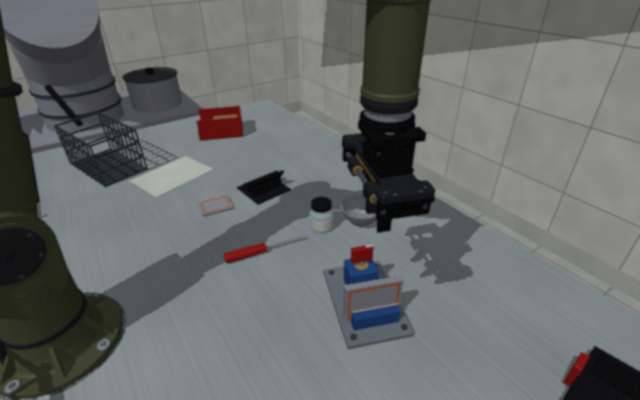

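```bash
python3 - <<'E'
from h import *
W=ctrl.camera_model("wrist"); sy=np.array([-sx[1],sx[0],0])
def loc(p): return np.array([(p-SLOT)@sx,(p-SLOT)@sy])*1000
f=lambda x,y:((x+.5)/3.6-.5+250,(y+.5)/3.6-.5+105)
q=np.array([onz(W,f(*u),.12) for u in [(524,248),(563,252),(558,406),(521,405)]]); print(q,[loc(i) for i in q]); c=q.mean(0); print("c",c,loc(c))
d=(q[2]+q[3]-q[0]-q[1]); a=np.arctan2(d[1],d[0]); print("white dir",a, np.linalg.norm(d)/2, "bar x rel slot",a+np.pi-ys)
for n,u,z in [("cov TL",(236,115),.102),("TR",(277,115),.102),("BR",(276,478),.102),("BL",(235,478),.102),("fix",(206,135),.052),("mov",(0,0),.052)]: print(n,loc(onz(W,f(*u),z)))
# tool y perpendicular to bar
bx=np.array([np.cos(a),np.sin(a),0]); by=np.array([-bx[1],bx[0],0])
if by@sx<0: by=-by
delta(np.array([c[0],c[1],.20]),frame(-Z,by))
E
```

```text
[[ 0.5216 -0.2213  0.12  ]
 [ 0.5266 -0.2119  0.12  ]
 [ 0.5682 -0.2262  0.12  ]
 [ 0.564  -0.2357  0.12  ]] [array([70.9136, 21.2548]), array([81.4457, 20.1634]), array([ 83.625 , -23.8035]), array([ 73.2558, -23.5072])]
c [ 0.5451 -0.2238  0.12  ] [77.31   -1.4731]
white dir -0.3298806672535665 0.04442202252586562 bar x rel slot 1.6217119863362268
cov TL [-6.3414 54.6121]
TR [ 4.9215 54.6146]
BR [  5.2447 -53.7969]
BL [ -7.193  -53.7984]
fix [-16.9086  43.6025]
mov [-80.3331  85.0723]
shift mm [-6.298 77.126 57.626] rot [ 0.0008 -0.0007 -0.051 ]
```

The cover stands at about (-1,0) mm in my slot frame. The thumbscrew axis is near (0.545,-0.224), with the bar at about -1.6 rad. Next I'll move over the bar.

```bash
python3 -m handwheel '[[-3,38,20,0,0,-0.02,0],[-6,77,40,0,0,-0.051,0],[-6,77,57,0,0,-0.051,0],[-6,77,57,0,0,-0.051,0],[-6,77,57,0,0,-0.051,0]]' 10
python3 - <<'E'
from h import *
delta(np.array([.5451,-.2238,.102]),frame(-Z,np.array([np.cos(1.241),np.sin(1.241),0])))
cv2.imwrite("pics/wrist7.png",ctrl.get_image("wrist")[:,:,::-1])
E
```

```text
time: 12.0
position: [0.5449, -0.2259, 0.2022]
tool_rot: [0.519, 3.097, -0.001]
ft_force: [-0.7, -1.0, -0.8]
grip_width: 0.5
shift mm [  0.7424   2.0975 100.2289] rot [-0.0002  0.0019 -0.0025]
```

View pics/wrist7.png

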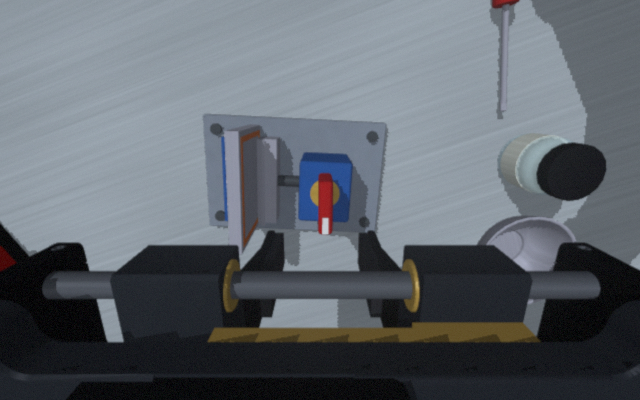

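```bash
python3 -m handwheel '[[0.5,2,20,0,0,0,0],[0.5,2,45,0,0,0,0],[0.5,2,70,0,0,0,0],[0.5,2,90,0,0,0,0],[0.5,2,100,0,0,0,0],[0.5,2,100,0,0,0,0],[0.5,2,100,0,0,0,0]]' 10
python3 - <<'E'
from h import *
delta(np.array([.5451,-.2238,.102]),frame(-Z,np.array([np.cos(1.241),np.sin(1.241),0])))
cv2.imwrite("pics/wrist8.png",ctrl.get_image("wrist")[:,:,::-1])
E
```

```text
time: 12.92
position: [0.5465, -0.2226, 0.1026]
tool_rot: [0.515, 3.096, 0.0]
ft_force: [0.7, -0.2, 0.1]
grip_width: 0.5
shift mm [ 0.9008 -1.5664  0.6416] rot [ 0.0007  0.003  -0.0001]
```

View pics/wrist8.png

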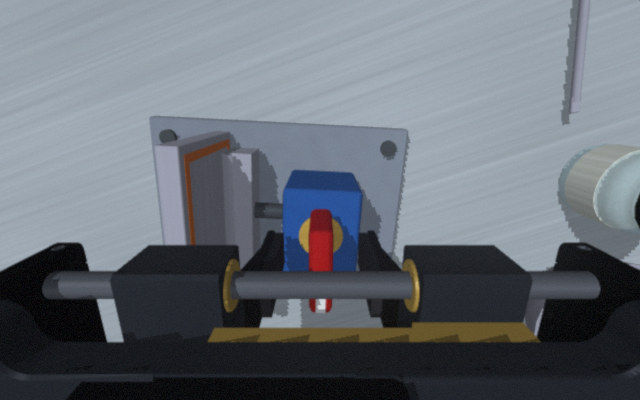

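```bash
python3 -m handwheel '[[0,0,0,0,0,0,1],[0,0,0,0,0,0,1],[0,0,0,0,0,0,1],[0,0,0,0,0,0,1]]' 15
python3 -c "
from h import *
p,Rm,s=pose();print(p,s['ft_force'],s['torque'],np.arctan2(Rm[1,1],Rm[0,1]),s['joint_positions'])"
```

```text
time: 13.48
position: [0.5458, -0.2226, 0.1019]
tool_rot: [0.515, 3.097, -0.0]
ft_force: [-0.7, -3.4, 0.7]
grip_width: 0.134
[ 0.5458 -0.2226  0.1019] [-0.7337 -3.3929  0.7475] [-0.4609  0.3148 -0.0108] 1.240956899058696 [-0.3174  0.3731  0.7969  1.7896 -0.2969  1.1016  1.8219]
```

Gripped, with the bar's yaw reference at 1.241. Now I'll turn clockwise (+az) in small steps.

```bash
python3 -m handwheel '[[0,0,0,0,0,0.1,1],[0,0,0,0,0,0.2,1],[0,0,0,0,0,0.3,1],[0,0,0,0,0,0.4,1],[0,0,0,0,0,0.4,1]]' 15
python3 -c "
from h import *
p,Rm,s=pose();print(p,s['ft_force'],s['torque'],np.arctan2(Rm[1,1],Rm[0,1]),s['joint_positions'])
cv2.imwrite('pics/wrist9.png',ctrl.get_image('wrist')[:,:,::-1])"
```

```text
time: 14.1
position: [0.5458, -0.2226, 0.1019]
tool_rot: [1.119, 2.934, 0.0]
ft_force: [-0.3, -0.7, 0.7]
grip_width: 0.137
[ 0.5458 -0.2226  0.1019] [-0.3383 -0.7336  0.7156] [-0.2047  0.0547 -0.0522] 0.8417467448955247 [-0.3767  0.3974  0.8765  1.7912 -0.3388  1.1101  1.4563]
```

View pics/wrist9.png

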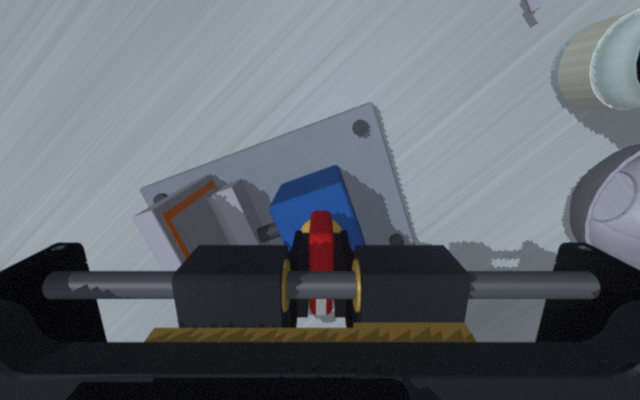

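```bash
python3 -m handwheel '[[0,0,0,0,0,0.1,1],[0,0,0,0,0,0.2,1],[0,0,0,0,0,0.3,1],[0,0,0,0,0,0.4,1],[0,0,0,0,0,0.5,1],[0,0,0,0,0,0.6,1],[0,0,0,0,0,0.7,1],[0,0,0,0,0,0.8,1],[0,0,0,0,0,0.8,1]]' 15
python3 -c "
from h import *
p,Rm,s=pose();print(p,s['ft_force'],s['torque'],np.arctan2(Rm[1,1],Rm[0,1]),s['joint_positions'])"
python3 -m handwheel '[[0,0,0,0,0,0.05,1],[0,0,0,0,0,0.1,1],[0,0,0,0,0,0.15,1],[0,0,0,0,0,0.15,1]]' 15
python3 -c "
from h import *
p,Rm,s=pose();print(p,s['ft_force'],s['torque'],np.arctan2(Rm[1,1],Rm[0,1]),s['joint_positions'])"
```

```text
time: 15.28
position: [0.5459, -0.2226, 0.1019]
tool_rot: [2.172, 2.268, 0.001]
ft_force: [-0.6, -1.1, 1.3]
grip_width: 0.135
[ 0.5459 -0.2226  0.1019] [-0.5836 -1.0647  1.2899] [-0.3679  0.1976 -0.0267] 0.043003126879029456 [-0.4929  0.4678  1.0455  1.7941 -0.4447  1.1378  0.7416]
time: 15.78
position: [0.5458, -0.2225, 0.1019]
tool_rot: [2.336, 2.099, 0.002]
ft_force: [-0.1, 0.3, 0.1]
grip_width: 0.13
[ 0.5458 -0.2225  0.1019] [-0.0678  0.2627  0.12  ] [-0.4483  0.2196 -0.0962] -0.10653146981668829 [-0.5132  0.485   1.0779  1.7947 -0.4685  1.1452  0.6107]
```

```bash
q(){ python3 -c "
from h import *
p,Rm,s=pose();print(s['ft_force'],s['torque'],np.arctan2(Rm[1,1],Rm[0,1]))"; }
python3 -m handwheel '[[0,0,0,0,0,0.05,1],[0,0,0,0,0,0.1,1],[0,0,0,0,0,0.1,1]]' 15 >/dev/null; q
python3 -m handwheel '[[0,0,0,0,0,0.05,1],[0,0,0,0,0,0.1,1],[0,0,0,0,0,0.1,1]]' 15 >/dev/null; q
python3 -m handwheel '[[0,0,0,0,0,0.05,1],[0,0,0,0,0,0.05,1]]' 15 >/dev/null; q
```

```text
[ 0.3407 -1.1438  1.5501] [-0.4378  0.2207 -0.0697] -0.20680228611384885
[-0.0165 -1.2781  1.2097] [-0.5466  0.1897 -0.0428] -0.30702104711052003
[-0.1114 -1.4379  0.2568] [-0.6436  0.1465 -0.0906] -0.3570970062625233
```

```bash
q(){ python3 -c "
from h import *
p,Rm,s=pose();print(s['ft_force'],s['torque'],np.arctan2(Rm[1,1],Rm[0,1]))"; }
python3 -m handwheel '[[0,0,0,0,0,0.05,1],[0,0,0,0,0,0.05,1]]' 15 >/dev/null; q
python3 -m handwheel '[[0,0,0,0,0,0.05,1],[0,0,0,0,0,0.05,1]]' 15 >/dev/null; q
python3 -c "
from h import *
cv2.imwrite('pics/wrist10.png',ctrl.get_image('wrist')[:,:,::-1])"
```

```text
[ 0.1336 -2.6029  1.2005] [-0.5939  0.1838  0.2923] -0.40619602730587334
[-0.0633 -1.1294  1.0911] [-0.4811  0.0944  0.2958] -0.4563329452848139
```

View pics/wrist10.png

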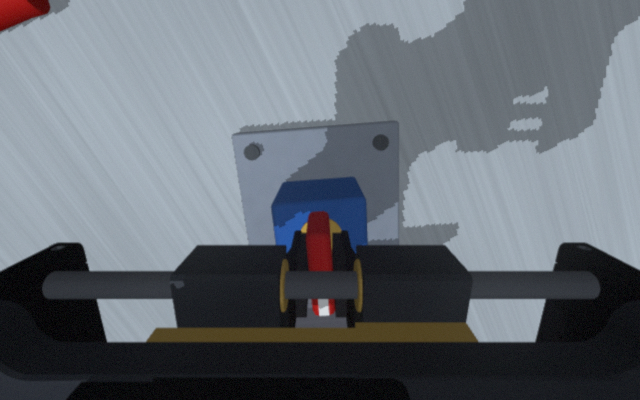

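Torque about vertical jumped from about -0.09 to +0.29 N m at yaw -0.39 and stayed there, so the thumbscrew is on its dead stop. Now I'll back off a quarter turn.

```bash
q(){ python3 -c "
from h import *
p,Rm,s=pose();print(p,s['ft_force'],s['torque'],np.arctan2(Rm[1,1],Rm[0,1]))"; }
python3 -m handwheel '[[0,0,0,0,0,-0.05,1],[0,0,0,0,0,-0.15,1],[0,0,0,0,0,-0.25,1],[0,0,0,0,0,-0.35,1],[0,0,0,0,0,-0.45,1],[0,0,0,0,0,-0.55,1],[0,0,0,0,0,-0.65,1],[0,0,0,0,0,-0.75,1],[0,0,0,0,0,-0.85,1],[0,0,0,0,0,-0.85,1]]' 15 ; q
python3 -m handwheel '[[0,0,0,0,0,-0.1,1],[0,0,0,0,0,-0.2,1],[0,0,0,0,0,-0.3,1],[0,0,0,0,0,-0.4,1],[0,0,0,0,0,-0.5,1],[0,0,0,0,0,-0.6,1],[0,0,0,0,0,-0.7,1],[0,0,0,0,0,-0.75,1],[0,0,0,0,0,-0.78,1],[0,0,0,0,0,-0.78,1],[0,0,0,0,0,-0.78,1]]' 15 ; q
python3 - <<'E'
from h import *
for n in ("wrist","side","top"): cv2.imwrite(f"pics/{n}11.png",ctrl.get_image(n)[:,:,::-1])
t=cv2.imread("pics/side11.png")[190:350,290:440]; cv2.imwrite("pics/s11c.png",cv2.resize(t,None,fx=3.6,fy=3.6,interpolation=cv2.INTER_CUBIC))
E
```

```text
time: 18.58
position: [0.5456, -0.222, 0.1019]
tool_rot: [1.748, 2.61, 0.003]
ft_force: [-1.0, -1.3, 3.9]
grip_width: 0.132
[ 0.5456 -0.222   0.1019] [-0.9544 -1.2561  3.8768] [-0.2735  0.2923  0.0252] 0.39078011183959205
time: 19.95
position: [0.5453, -0.2224, 0.1018]
tool_rot: [0.625, 3.078, 0.001]
ft_force: [-3.7, -1.7, 4.5]
grip_width: 0.135
[ 0.5453 -0.2224  0.1018] [-3.7154 -1.7208  4.4886] [-0.2203  0.9779  0.0175] 1.1700980430214136
```

View pics/wrist11.png

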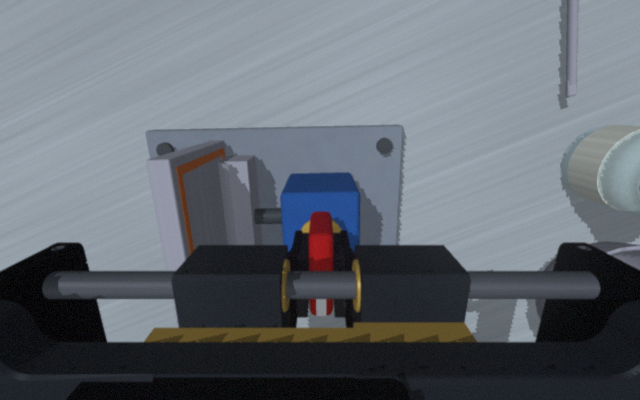

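View pics/s11c.png

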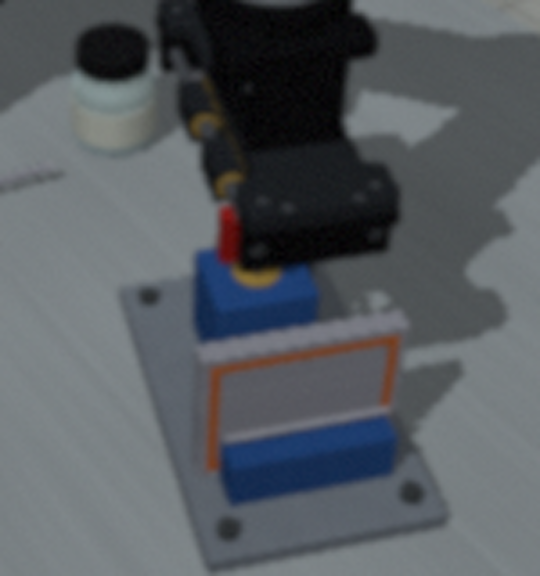

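View pics/top11.png

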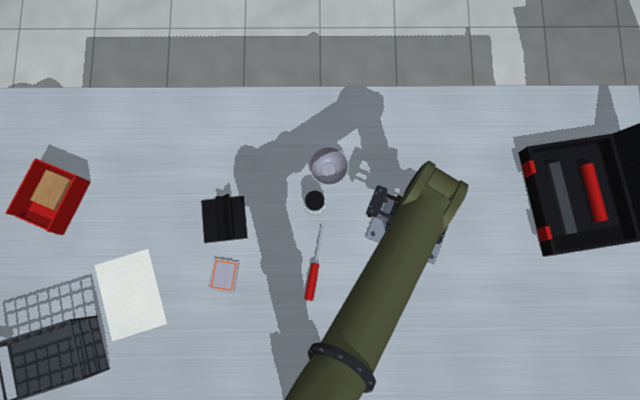

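```bash
python3 -m handwheel '[[0,0,0,0,0,0,1],[0,0,0,0,0,0,1],[0,0,0,0,0,0,1],[0,0,0,0,0,0,1]]' 15
python3 -c "
from h import *
p,Rm,s=pose();print(np.arctan2(Rm[1,1],Rm[0,1]),np.abs(s['qd']).max(),s['grip_width'])
ctrl.close_job()"
```

```text
time: 20.6
position: [0.5453, -0.2224, 0.1019]
tool_rot: [0.625, 3.078, 0.001]
ft_force: [-3.7, -0.1, 5.7]
grip_width: 0.134
1.1701879652998814 0.002407097760339396 0.13428763939640723
the job is handed in; nothing more can be done
```

I finished the task and handed it in at 20.6 s of the 59 s allowed; the hand-in reports no verdict.

- **Cover:** it stands upright on the slot floor, about 2 mm off centre along the jaws (measured before I turned the screw). The last wrist and side views show it still upright and clear of the hand.
- **Thumbscrew:** I turned it clockwise until the torque jumped to about 0.29 N m and stayed there, at a tool yaw of about -0.39 rad. The fingers then slipped about 0.06 rad on the bar. I backed it off to a tool yaw of 1.17 rad, about 1.56 rad from the seat. The bar lines up with the fingers and is held with a commanded 15 N; the arm is still.
- **Bystanders:** in the last top view the screwdriver, jar and bowl are where they were at the start.
- **Disagreements:** my slot position estimates differed by 3 to 5 mm between views, so I centred on the gap between the jaw lips in the wrist view. The last force reading showed a steady 4 to 6 N on the tool from a slight offset to the screw axis.

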